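# Clamp the door stop with the ratchet lever

## Task

Stand the hardwood door stop in the ratchet clamp on the bench, upright on its bed, squarely across it with one of its broad flat sides close to the fixed jaw, and let go of it. Then take the clamp's upright wooden handle and pump it to and fro in full short strokes, one tooth a stroke, until you feel that the jaw has firmly bitten the stop; end the pumping on that stroke, without crushing the wood, and let the handle go. Move the jaw only with the lever and leave the other things on the bench where they are.

Things in the scene. Friction and masses are not known exactly. Their poses are not given: they have to be found in the camera images.
- stop_mid (a point): Loose pale hardwood door stop, 0.1 to 0.2 kg, 70 mm long (x), 44 wide (y), 64 tall; point = its middle, 32 mm above its underside. Side view: top level from x -35 to +9 mm, then sloping to a nose 34 mm high at x +35. The two long sides (facing +y, -y) are flat, upright, parallel. Above 34 mm, x -35 to +9 is a plain block to grip across y. Starts standing on the bench at any heading.
- stop: The same door stop: origin at the centre of its underside, same axes.
- bed (a point): On the fixed clamp: foot of the middle of the fixed jaw's face, on top of the 10 mm thick wooden board. x = clamping direction, y level along the jaw's face, z up. The fixed jaw (dark iron, 76 wide, 26 mm high above the board, 26 thick) lies from x 0 to +26 mm; the moving jaw comes from -x. The stop's 44 mm width goes along x, middle at x -25 to -30 (clear of the jaw; clamping slides it home), y 0, z 32 mm; nose to +y or -y.
- jaw_face (a point): Middle of the moving jaw's face (dark iron plate 56 wide, 24 high, top 26 mm above the board), axes as bed; starts at bed x -69 to -55 mm. The jaw floats in the ram's end: once it meets the stop it slides back into the ram with under 3 N for an unseen 0 to 34 mm, different each time; only then a stiff spring inside bites, about 2 N per mm.
- ram: Bright steel ratchet bar, 16 x 14 mm, saw teeth of 8 mm pitch, along bed y = 0, axis 14 mm above the board; carries the moving jaw at its +x end and reaches back to bed x -345 mm. It slides along bed +x only; a spring catch holds it, so after a stroke it settles back up to 2 mm. The robot must not push it.
- lever (a joint): Lever angle, rad: 0 rear stop, 0.52 front stop (hard stops), anywhere between at the start. Growing = counter-clockwise from above = driving stroke (ram to bed +x, handle to bed -x); on the return the pawl slips over the teeth. A stroke from under 0.05 to over 0.46 moves the ram on one tooth (8 mm); shorter ones may not catch. The lever stays where it is left.
- handle (a point): Middle of the upright round wooden handle on the lever's end, 75 mm above the bench: 22 mm diameter, free from 44 to 102 mm above the bench. y points along the lever away from its pivot, x is the way the handle goes on the return stroke, z up. The iron lever bar beneath it is 16 mm wide, top 44 mm above the bench; the board ends 70 mm short of the handle.
- pivot (a point): Lever's vertical pivot, 40 mm above the bench, at bed x -187, y +55 mm; the handle circles it at 90 mm radius. Handle force along the stroke at the end of a slow driving stroke: about 2 N while the jaw runs free; after the spring bites, about 4 N more per tooth. Tight = a stroke ending above about 6 N (5 to 7 may count either way): stop there. Beyond about 11 N the wood is crushed.
- padlock: Bystander: bright steel padlock lying flat, 34 x 42 x 18 mm with a shackle to 46 mm in x; origin under the body's centre.
- hinge_a: Bystander: copper-finish cabinet hinge, opened flat, 64 x 48 x 7 mm; origin under its centre.
- hinge_b: Bystander: second such hinge.
- sash_lock: Bystander: blackened iron sash lock, 62 x 24 mm plate, 24 mm tall with its cam lever; origin under its centre.
- jar: Bystander: glass jar with a metal cap, 68 mm diameter, 95 mm tall; origin under its centre.
- screwdriver: Bystander: screwdriver with wooden handle lying along its x, 190 mm long.
Not all that is in view belongs to the job. Of the things that look like the stop, take the one that is nearest to the robot's base at the start.

How it is judged:
On the way, in this order (a step that is already met when the one before it is completed fails the run):
1. the door stop stands between the jaws, within 12 mm of the fixed jaw and square to it, and is let go, the moving jaw not yet biting (y of stop_mid in the frame of bed between -0.015 and 0.015 m and z of stop_mid in the frame of bed below 0.036 m and angle between stop_mid's own z axis and vertical below 0.08 rad and x of stop_mid in the frame of bed between -0.034 and -0.018 m and angle between the y axis of stop_mid and the x axis of bed, either way round below 0.15 rad and contact force between the fingers and stop below 0.2 N and contact force between ram and stop below 5 N), for 0.2 s.
2. the jaw bites the stop with more than 8 N (contact force between ram and stop above 8 N), for 0.2 s.
At the end, for the whole second after the job is handed in: The door stop stands upright (within 0.08 rad) on the clamp's board, square (within 0.06 rad) and flat against the fixed jaw, centred on it within 15 mm, held by the moving jaw with more than 8 N; stop and handle are let go and at rest (y of stop_mid in the frame of bed between -0.015 and 0.015 m and z of stop_mid in the frame of bed below 0.036 m and angle between stop_mid's own z axis and vertical below 0.08 rad and x of stop_mid in the frame of bed between -0.0265 and -0.018 m and angle between the y axis of stop_mid and the x axis of bed, either way round below 0.06 rad and contact force between ram and stop above 8 N and contact force between the fingers and stop below 0.2 N and contact force between the fingers and lever below 0.2 N and linear speed of stop below 0.01 m/s); the robot touches nothing.
It fails at once if the wood is crushed: the jaw presses on it with more than 41 N (contact force between ram and stop above 41 N).
It fails at once if the robot pushes the ram or the moving jaw directly (contact force between any of the fingers, the arm and ram above 3 N).
It fails at once if a bystander is moved by more than 25 mm (distance of any of padlock, hinge_a, hinge_b, sash_lock, jar, screwdriver from where it was at the start of the episode above 0.025 m).
It also fails if it takes over 72 s, if anything falls off the work surface, if the arm or the gripper's body presses on something with over 40 N, if the wrist force passes 120 N, or if a joint passes its speed limit or range.

## Robot

A 6-joint arm with a two-finger parallel gripper is mounted at the origin on the work surface. World frame = base frame: x ahead of the robot, y to its left, z up, the work surface at z = 0. Lengths are in m, angles in rad, forces in N, time in s.
With the tool pointing down it reaches from about 0.3 to 0.875 m from the base axis. Payload 6.4 kg.
Tool frame: the origin (TCP) lies between the finger pads; the fingertips stand 19 mm ahead of it and the grasp point (between the pads) is the TCP; z points along the fingers, y is the direction in which the jaws open and shut (so a half turn about z gives the same grasp; the last joint's range is limited). The gripper opens to 85 mm and grips with 20 to 120 N. Pads are 22 mm wide; open, the fingers measure 114 mm over their backs; the gripper's body (76 mm by 85 mm) begins 54 mm behind the grasp point. The pads swing forward as they close: fully open they stand 13 mm farther back than shut.
Start: joints at [-1.313, 0.181, 1.607, -0, 1.354, -0.206], TCP at [0.257, -0.514, 0.25] pointing down, gripper open.
Joint ranges: [-2.99, 2.99], [-0.89, 2.07], [0.3, 2.58], [-1.14, 4.28], [0, 2.63], [-3.12, 3.12]. Speed limits (rad/s): [2.57, 2.57, 3.01, 3.14, 3.14, 3.14].

## Interface

Orientations are given as a unit quaternion [w, x, y, z].
In Python, from bench import * gives the robot as it stands.
- The arm moves only by the tool apply_moves, never from a script. Its argument "moves" is a list that holds one entry, the list of rows, each a list of 7 numbers: the shift along the tool's x, y, z in cm, then the turn, a rotation vector about the tool's x, y, z in rad, then the opening, from 0 (shut) to 1 (fully open). A call has 1 to 8 rows; each row is the pose to reach, as a shift and turn from the pose commanded when the call began, along the tool's axes at that moment; what a row does not reach only later rows make up. A row lasts 1/10 s, in which the tool goes at most 50 mm and 8.59 degrees, less where a joint would pass 70% of its speed; a pose out of reach is approached as far as the arm can. A call with a gripper value outside its range is refused whole. The fingers move at their own pace and stop on an object; the grip force is fixed at half the most. Time passes only in rows, so rows that repeat a pose let the fingers close. It gives the time, the measured TCP pose, the force and the opening at its end, in the units of the state.
- get_obs(): the state, without advancing time (a new reading comes with each control period).
- camera(name): name is "side" or "top" or "wrist"; returns the picture (420x560x3 uint8, red, green, blue); there is no depth.
- get_calibration(name): a dict with "vertical_fov" (degrees; the focal length in pixels is half the picture's height over the tangent of half this angle, whatever the lens; pixels are square), "cx", "cy" (the principal point, pixels), "R" (3x3) and "t" (3): a world point X has camera coordinates R X + t. Camera axes: x right, y down, z forward; pixel columns grow to the right and rows downward; lengths in m; the calibration is good to about 2 mm. A picture is of the moment at which its call begins: read the wrist's pose just before it. get_calibration takes no time and is no camera call; for the wrist camera it gives the pose at the moment of the call.
- hand_in(): hands the job in, once; it reports no verdict.
The state is a dict: "time_s": time; "q": joint angles; "dq": joint speeds; "joint_efforts": joint torques, N m; "eef_pos": TCP position; "eef_rot": TCP orientation; "wrist_force": force on the tool from outside, world axes, zero at the start; "torque": the same for the moment, N m; "opening": opening from 0.0 (shut) to 1.0 (fully open).
Only numpy, scipy, OpenCV 4.12 (cv2) and the standard library are available. Lean on these libraries where they do the work, as an engineer would, in place of code of your own. Each camera call takes 0.05 s, during which the arm holds its last target. There are 200 camera calls.

## Working session

There is one attempt and no reset: what is moved stays moved. The work goes in short steps, Python scripts to look and compute and a tool call to move; the robot and the scene stay as the last step left them, time stands still between calls to the robot, and variables do not carry over. Pictures are saved under pics/ and viewed, about 8 in all and at most 12, crops included, and the job is handed in when it is done.

Besides the shell and the picture viewer there is one more tool, called after "Emit:" by a JSON object that holds its "api" and its "payload", one argument or row to a line. apply_moves: Moves the arm, as the interface text tells. Its arguments: {"type":"object","properties":{"moves":{"type":"array","items":{"type":"array","items":{"type":"array","items":{"type":"number"}}}}},"required":["moves"]}

```bash
mkdir -p pics; ls; python3 - <<'E'
from bench import *
import cv2
o=get_obs();print(o)
for n in ["top","side"]:
    im=camera(n);cv2.imwrite(f"pics/{n}0.png",im[:,:,::-1]);c=get_calibration(n);print(n,c)
E
```

```text
pics
{'time_s': 0.0, 'q': array([-1.31329785e+00,  1.81545524e-01,  1.60802443e+00,  1.20564255e-05,
        1.35381202e+00, -2.06298650e-01]), 'dq': array([ 5.01412649e-06,  1.19220067e-04,  1.05744323e-03,  1.89717815e-04,
       -1.09892377e-03, -6.17006355e-04]), 'joint_efforts': array([ 1.04107581e-03, -4.44857633e+01, -3.51336980e+01, -2.31839731e-04,
        9.15036479e-03,  4.49256888e-06]), 'eef_pos': array([ 0.25710614, -0.5137228 ,  0.24937367]), 'eef_rot': array([-8.94518168e-04,  9.73231721e-01,  2.29824316e-01, -1.70169657e-05]), 'wrist_force': array([ 0.26386894,  0.39217176, -0.62029301]), 'torque': array([-0.00634164, -0.07024597,  0.03181532]), 'opening': 1.001412722876477}
top {'vertical_fov': 53.37352605615368, 'cx': 278.94931857131763, 'cy': 210.93362831463392, 'R': array([[ 2.90928815e-02, -9.99565942e-01,  4.64018392e-03],
       [-9.86223712e-01, -2.94601714e-02, -1.62772507e-01],
       [ 1.62838555e-01,  1.59261846e-04, -9.86652715e-01]]), 't': array([-0.00258533,  0.55744166,  0.88617167])}
side {'vertical_fov': 56.30474777604568, 'cx': 275.5766399438391, 'cy': 212.840638991799, 'R': array([[-0.99156745, -0.12955005,  0.00328115],
       [-0.07470737,  0.55075011, -0.83132011],
       [ 0.10589047, -0.82455509, -0.55578423]]), 't': array([0.57787151, 0.09310231, 0.95101804])}
```

View pics/top0.png

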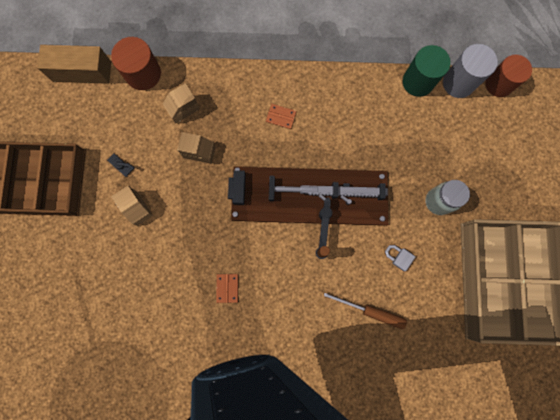

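View pics/side0.png

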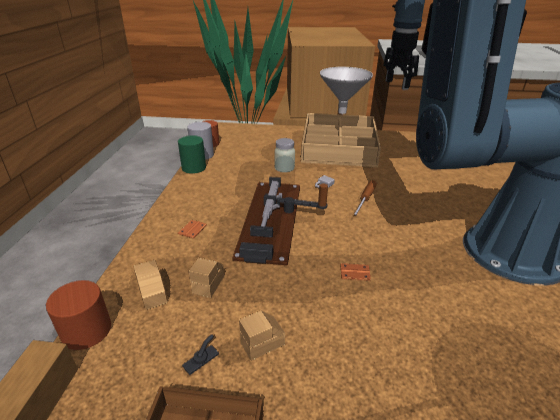

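Top: three stop-like blocks at about (180,102), (196,146) and (131,204). The clamp has its fixed jaw at (237,187) and the handle at (323,252). I'll enlarge it to measure more precisely.

```bash
cat > h.py <<'E'
from bench import *
import numpy as np, cv2
def ray(n,px,z,c=None):
    c=c or get_calibration(n); f=210/np.tan(np.radians(c["vertical_fov"])/2)
    R,t=np.array(c["R"]),np.array(c["t"]); o=-R.T@t
    d=R.T@np.array([(px[0]-c["cx"])/f,(px[1]-c["cy"])/f,1]); return o+d*(z-o[2])/d[2]
def proj(c,X):
    f=210/np.tan(np.radians(c["vertical_fov"])/2); p=np.array(c["R"])@X+c["t"]; return p[:2]/p[2]*f+[c["cx"],c["cy"]]
def totool(dw,o=None):
    from scipy.spatial.transform import Rotation as Ro
    o=o or get_obs(); return Ro.from_quat(np.array(o["eef_rot"])[[1,2,3,0]]).inv().apply(dw)
E
python3 - <<'E'
from h import *
for p in [(180,102),(196,146),(131,204)]: w=ray("top",p,.05);print(p,w,np.hypot(*w[:2]))
im=cv2.imread("pics/top0.png")[80:270,95:405]
cv2.imwrite("pics/top0c.png",cv2.resize(im,None,fx=2.58,fy=2.58,interpolation=cv2.INTER_CUBIC))
E
```

```text
(180, 102) [0.80542987 0.25046275 0.05      ] 0.843474285981917
(196, 146) [0.70066411 0.20693379 0.05      ] 0.7305831800078209
(131, 204) [0.56235585 0.34295687 0.05      ] 0.6586831689007542
```

View pics/top0c.png

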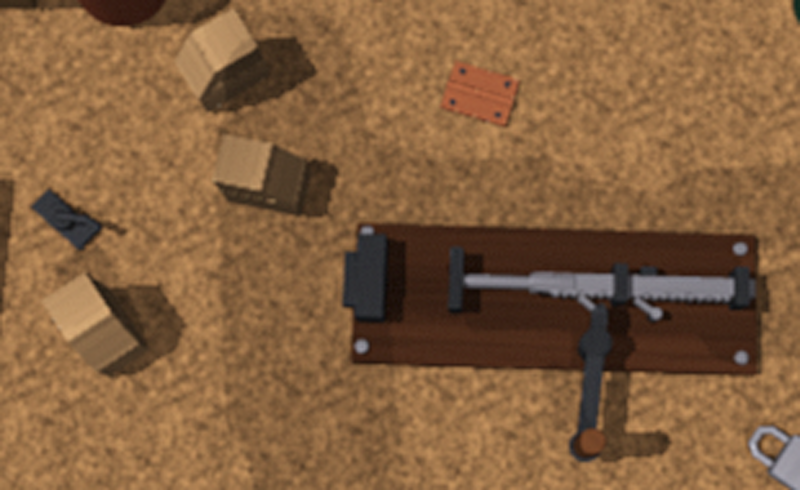

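The nearest one is at crop (92,320): its top face has corners at about (43,310), (83,274), (108,308) and (67,343), and the nose points down-right. Fixed jaw face edge is (387,236)-(384,320), moving jaw (464,248)-(462,310), handle top (592,441).

```bash
python3 - <<'E'
from h import *
C=get_calibration("top")
def w(p,z): return ray("top",(p[0]/2.58+95-.3,p[1]/2.58+80-.3),z,C)
T=[w(p,.064) for p in [(43,310),(83,274),(108,308),(67,343)]]
N=[w(p,.034) for p in [(140,344),(100,373)]]
for a in T+N: print(a.round(4))
for i in range(4): print("edge",np.linalg.norm(T[i]-T[(i+1)%4]),np.degrees(np.arctan2(*(T[(i+1)%4]-T[i])[[1,0]])))
print("block ctr",np.mean(T,0),"nose",np.mean(N,0)-np.mean(T,0))
j=[w((387,236),.036),w((384,320),.036)];print("jaw",j,np.linalg.norm(j[0]-j[1]))
m=[w((464,248),.036),w((462,310),.036)];print("mov",m,np.linalg.norm(m[0]-m[1]))
print("board",[w(p,.01).round(4) for p in[(358,223),(757,237),(759,374),(350,362)]])
r=[w((470,282),.031),w((735,289),.031)];print("ram",r,np.degrees(np.arctan2(*(r[0]-r[1])[[1,0]])))
print("handle",w((593,441),.102),"pivot",w((596,341),.05))
E
```

```text
[0.5679 0.3817 0.064 ]
[0.6001 0.3505 0.064 ]
[0.5713 0.3267 0.064 ]
[0.5402 0.3587 0.064 ]
[0.5457 0.3065 0.034 ]
[0.5191 0.3392 0.034 ]
edge 0.044835217797987936 -43.993695168493666
edge 0.037426945274116115 -140.4902531307322
edge 0.044650182545546736 134.14663530644214
edge 0.035963706886722166 39.57868462180946
block ctr [0.56986153 0.35440283 0.064     ] nose [-0.03746026 -0.03153918 -0.03      ]
jaw [array([0.64873683, 0.09489409, 0.036     ]), array([0.57297129, 0.09430548, 0.036     ])] 0.0757678290285287
mov [array([0.63986724, 0.02627505, 0.036     ]), array([0.58393029, 0.0263065 , 0.036     ])] 0.05593696418935497
board [array([0.667 , 0.1242, 0.01  ]), array([ 0.6648, -0.2405,  0.01  ]), array([ 0.5386, -0.2406,  0.01  ]), array([0.5386, 0.1253, 0.01  ])]
ram [array([0.61034402, 0.02007565, 0.031     ]), array([ 0.61107576, -0.21481069,  0.031     ])] 90.17849237471819
handle [ 0.46783943 -0.08258171  0.102     ] pivot [ 0.55755496 -0.08999166  0.05      ]
```

Emit:
{"api": "apply_moves", "payload": {
  "moves": [
    [[66.9,-63.6,0,0,0,-0.286,1],[66.9,-63.6,0,0,0,-0.286,1],[66.9,-63.6,0,0,0,-0.286,1],[66.9,-63.6,0,0,0,-0.286,1],[66.9,-63.6,0,0,0,-0.286,1],[66.9,-63.6,0,0,0,-0.286,1],[66.9,-63.6,0,0,0,-0.286,1],[66.9,-63.6,0,0,0,-0.286,1]]
  ]
}}

```text
time_s: 0.9
eef_pos: [0.3933, -0.1361, 0.2502]
eef_rot: [0.0, 0.931, 0.366, 0.0]
wrist_force: [2.0, -0.7, 0.6]
opening: 0.998
```

Emit:
{"api": "apply_moves", "payload": {
  "moves": [
    [[46,-23.8,2,0,0,0,1],[46,-23.8,2,0,0,0,1],[46,-23.8,2,0,0,0,1],[46,-23.8,2,0,0,0,1],[46,-23.8,2,0,0,0,1],[46,-23.8,2,0,0,0,1],[46,-23.8,2,0,0,0,1],[46,-23.8,2,0,0,0,1]]
  ]
}}

```text
time_s: 1.7
eef_pos: [0.5279, 0.2405, 0.2343]
eef_rot: [0.0, 0.93, 0.366, -0.0]
wrist_force: [0.5, -1.3, 0.5]
opening: 0.998
```

Emit:
{"api": "apply_moves", "payload": {
  "moves": [
    [[9,-4.6,0,0,0,0,1],[9,-4.6,0,0,0,0,1],[9,-4.6,0,0,0,0,1],[9,-4.6,0,0,0,0,1]]
  ]
}}

```text
time_s: 2.1
eef_pos: [0.5617, 0.3341, 0.2333]
eef_rot: [0.0, 0.93, 0.367, -0.001]
wrist_force: [-0.3, -0.1, -0.1]
opening: 1.004
```

```bash
python3 - <<'E'
from h import *
o=get_obs();print(o["eef_pos"],o["eef_rot"]);c=get_calibration("wrist");im=camera("wrist")
cv2.imwrite("pics/w1.png",im[:,:,::-1]);np.save("w1.npy",c,allow_pickle=True)
print([proj(c,np.array(p)).round() for p in [(0.57,.354,.064),(.5324,.3229,.034)]])
E
```

```text
[0.56168718 0.33410054 0.23331834] [ 1.14260053e-04  9.30141422e-01  3.67199294e-01 -1.26475618e-03]
[array([271., 169.]), array([269., 208.])]
```

View pics/w1.png

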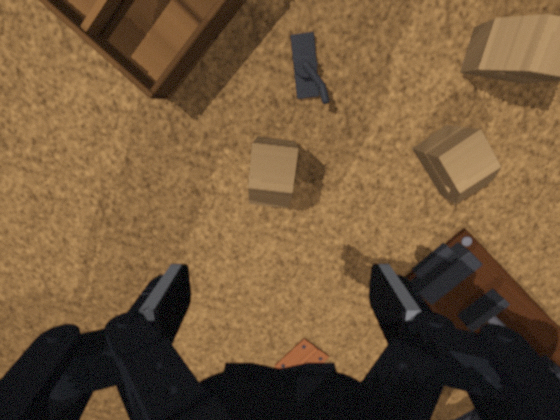

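The stop is seen at (272,170): top face corners at about (255,143), (298,150), (294,194), (249,190), nose edge at the bottom (248,205)-(291,208).

```bash
python3 - <<'E'
from h import *
c=np.load("w1.npy",allow_pickle=True).item()
T=np.array([ray("wrist",p,.064,c) for p in [(255,143),(298,150),(294,194),(249,190)]])
for i in range(4): d=T[(i+1)%4]-T[i];print(np.linalg.norm(d),np.degrees(np.arctan2(d[1],d[0])))
print(T.mean(0),T)
im=cv2.imread("pics/w1.png")[120:225,220:340]
cv2.imwrite("pics/w1c.png",cv2.resize(im,None,fx=5,fy=5,interpolation=cv2.INTER_CUBIC))
E
```

```text
0.04081258942265027 -56.05260012005772
0.04312465395690591 -141.0701654676744
0.04433063783855661 127.84357038532522
0.045975089920136526 34.35840940108
[0.57175059 0.35137779 0.064     ] [[0.57823029 0.3815671  0.064     ]
 [0.60102133 0.34771099 0.064     ]
 [0.56747397 0.32061283 0.064     ]
 [0.54027678 0.35562024 0.064     ]]
```

View pics/w1c.png

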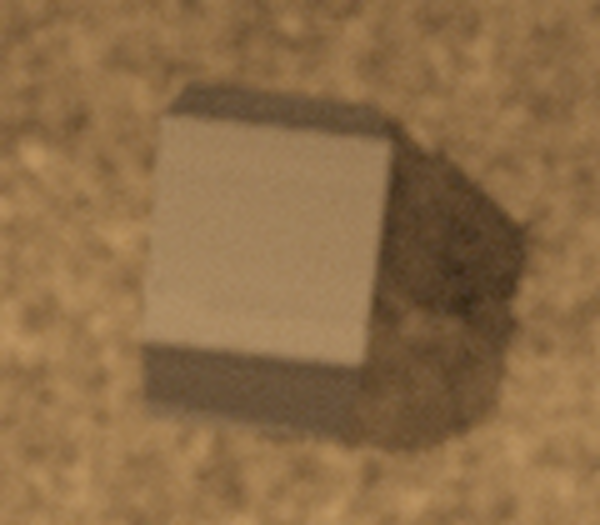

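```bash
python3 - <<'E'
from h import *
c=np.load("w1.npy",allow_pickle=True).item()
T=np.array([ray("wrist",(p[0]/5+219.6,p[1]/5+119.6),.064,c) for p in [(163,117),(392,141),(363,365),(145,343)]])
for i in range(4): d=T[(i+1)%4]-T[i];print(np.linalg.norm(d),np.degrees(np.arctan2(d[1],d[0])))
m=T.mean(0);o=get_obs();d=m-o["eef_pos"];print(m,totool(d,o)*100)
E
```

```text
0.04310016718095156 -52.8120354575133
0.04390678344430698 -143.29012006738617
0.042922890811124256 127.14366755791906
0.04387247746603918 36.94104380277384
[0.57190202 0.35315571 0.064     ] [ 2.15148693 -0.77568338 16.9816956 ]
```

Emit:
{"api": "apply_moves", "payload": {
  "moves": [
    [[2.15,-0.78,5,0,0,0.106,1],[2.15,-0.78,10,0,0,0.106,1],[2.15,-0.78,15,0,0,0.106,1],[2.15,-0.78,18.3,0,0,0.106,1],[2.15,-0.78,18.3,0,0,0.106,1],[2.15,-0.78,18.3,0,0,0.106,1],[2.15,-0.78,18.3,0,0,0.106,0.3],[2.15,-0.78,18.3,0,0,0.106,0.3]]
  ]
}}

```text
time_s: 2.95
eef_pos: [0.5751, 0.3541, 0.0556]
eef_rot: [-0.0, 0.949, 0.316, 0.003]
wrist_force: [0.8, -0.5, 0.3]
opening: 0.69
```

Emit:
{"api": "apply_moves", "payload": {
  "moves": [
    [[0,0,0,0,0,0,0.3],[0,0,0,0,0,0,0.3],[0,0,0,0,0,0,0.3],[0,0,0,0,0,0,0.3],[0,0,0,0,0,0,0.3],[0,0,-1,0,0,0,0.3],[0,0,-5,0,0,0,0.3],[0,0,-8,0,0,0,0.3]]
  ]
}}

```text
time_s: 3.75
eef_pos: [0.5726, 0.3537, 0.1336]
eef_rot: [-0.0, 0.949, 0.316, -0.0]
wrist_force: [0.1, 1.1, -0.6]
opening: 0.507
```

Emit:
{"api": "apply_moves", "payload": {
  "moves": [
    [[-13.06,26.0,0,0,0,0.642,0.3],[-13.06,26.0,0,0,0,0.642,0.3],[-13.06,26.0,0,0,0,0.642,0.3],[-13.06,26.0,0,0,0,0.642,0.3],[-13.06,26.0,0,0,0,0.642,0.3],[-13.06,26.0,0,0,0,0.642,0.3],[-13.06,26.0,0,0,0,0.642,0.3],[-13.06,26.0,0,0,0,0.642,0.3]]
  ]
}}

```text
time_s: 4.55
eef_pos: [0.6245, 0.0664, 0.1323]
eef_rot: [-0.0, 1.0, -0.0, 0.0]
wrist_force: [0.3, 0.9, -0.8]
opening: 0.503
```

```bash
python3 - <<'E'
from h import *
o=get_obs();print(o["eef_pos"],o["eef_rot"],o["opening"]);np.save("w2.npy",get_calibration("wrist"),allow_pickle=True);im=camera("wrist")
cv2.imwrite("pics/w2.png",cv2.resize(im[:,:,::-1],None,fx=1.42,fy=1.42,interpolation=cv2.INTER_CUBIC))
E
```

```text
[0.62447102 0.06635982 0.13234006] [-2.14687623e-04  9.99999934e-01 -2.80014385e-04  8.75913095e-05] 0.5026063175392962
```

View pics/w2.png

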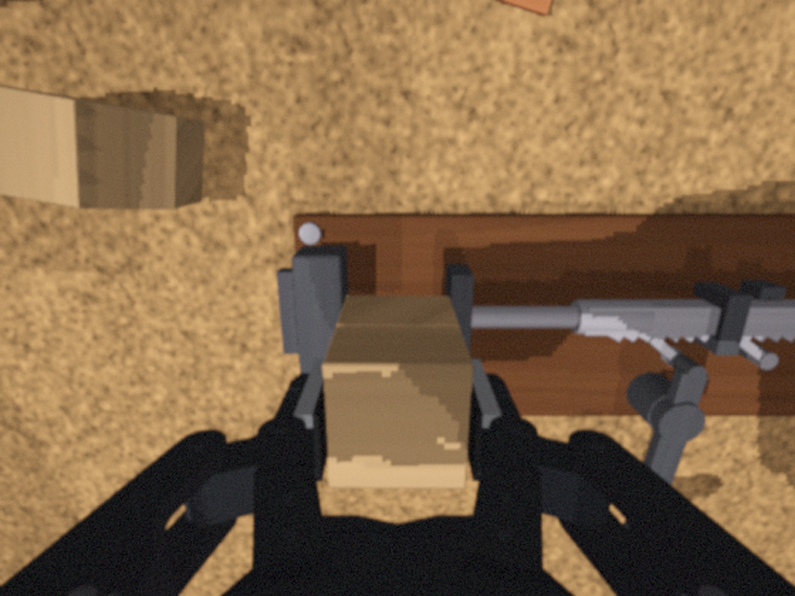

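The stop is held square: its lower back edge runs (343,296)-(452,296), the fixed jaw face is at x≈347 and the moving jaw at x≈448, in the scaled picture. I'll check those positions by calculation.

```bash
python3 - <<'E'
from h import *
c=np.load("w2.npy",allow_pickle=True).item()
for n,p,z in [("jawcorner",(346,250),.036),("jaw backtopcorner",(296,252),.036),("movcorner",(448,266),.036),("mov back",(471,266),.036),("stop back bottom L",(343,296),.082),("R",(452,296),.082),("top far L",(330,363),.146),("R",(467,363),.146),("board corner",(295,214),.01),("ramtop",(600,303),.031),("rambot",(600,330),.031)]:
    print(n,ray("wrist",(p[0]/1.42-.15,p[1]/1.42-.15),z,c).round(4))
E
```

```text
jawcorner [0.654  0.0925 0.036 ]
jaw backtopcorner [0.653  0.1181 0.036 ]
movcorner [0.6456 0.04   0.036 ]
mov back [0.6456 0.0281 0.036 ]
stop back bottom L [0.6445 0.0889 0.082 ]
R [0.6446 0.0433 0.082 ]
top far L [0.6461 0.085  0.146 ]
R [0.6461 0.0467 0.146 ]
board corner [0.6687 0.1233 0.01  ]
ramtop [ 0.6236 -0.0439  0.031 ]
rambot [ 0.6077 -0.0461  0.031 ]
```

Emit:
{"api": "apply_moves", "payload": {
  "moves": [
    [[0.25,0,2,0,0,0,0.3],[0.25,0,4,0,0,0,0.3],[0.25,0,5.5,0,0,0,0.3],[0.25,0,6.3,0,0,0,0.3],[0.25,0,6.6,0,0,0,0.3],[0.25,0,6.8,0,0,0,0.3],[0.25,0,6.8,0,0,0,0.3],[0.25,0,6.8,0,0,0,0.3]]
  ]
}}

```text
time_s: 5.4
eef_pos: [0.6276, 0.0673, 0.0647]
eef_rot: [0.0, 1.0, 0.001, 0.001]
wrist_force: [-0.4, 0.8, 1.1]
opening: 0.505
```

Emit:
{"api": "apply_moves", "payload": {
  "moves": [
    [[0,0,0.1,0,0,0,0.3],[0,0,0.2,0,0,0,0.3],[0,0,0.2,0,0,0,0.3],[0,0,0.2,0,0,0,0.3]]
  ]
}}

```text
time_s: 5.8
eef_pos: [0.6278, 0.0673, 0.0647]
eef_rot: [0.0, 1.0, 0.001, 0.001]
wrist_force: [-6.5, 0.3, 14.6]
opening: 0.506
```

Emit:
{"api": "apply_moves", "payload": {
  "moves": [
    [[0,0,0.05,0,0,0,0.75],[0,0,0.0,0,0,0,0.75],[0,0,0,0,0,0,0.75],[0,0,0,0,0,0,0.75],[0,0,-3,0,0,0,0.75],[0,0,-7,0,0,0,0.75],[0,0,-11,0,0,0,0.75],[0,0,-13,0,0,0,0.75]]
  ]
}}

```text
time_s: 6.6
eef_pos: [0.6286, 0.0672, 0.196]
eef_rot: [0.0, 1.0, 0.001, 0.003]
wrist_force: [0.5, -0.6, 0.2]
opening: 0.751
```

```bash
python3 - <<'E'
from h import *
o=get_obs();print(o["eef_pos"],o["eef_rot"],o["opening"],o["wrist_force"]);np.save("w3.npy",get_calibration("wrist"),allow_pickle=True);im=camera("wrist")
cv2.imwrite("pics/w3.png",cv2.resize(im[:,:,::-1],None,fx=1.42,fy=1.42,interpolation=cv2.INTER_CUBIC))
E
```

```text
[0.6286302  0.06717363 0.19598975] [2.16562019e-04 9.99995998e-01 9.17074130e-04 2.66773245e-03] 0.7506226814044172 [ 0.49250199 -0.55865911  0.15983341]
```

View pics/w3.png

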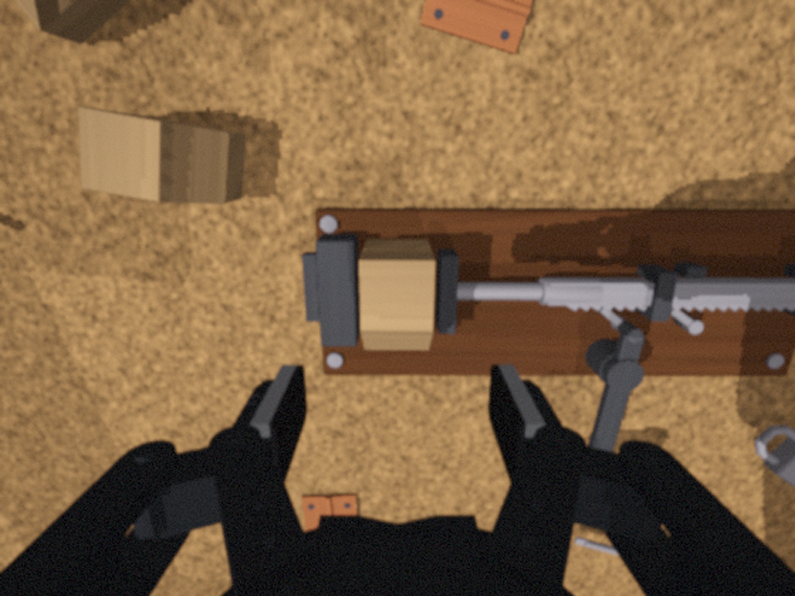

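The stop stands free and square between the jaws, at (396,293). Next I move over the handle.

Emit:
{"api": "apply_moves", "payload": {
  "moves": [
    [[-15.9,15.0,0,0,0,0.105,0.65],[-15.9,15.0,0,0,0,0.105,0.65],[-15.9,15.0,0,0,0,0.105,0.65],[-15.9,15.0,0,0,0,0.105,0.65],[-15.9,15.0,0,0,0,0.105,0.65],[-15.9,15.0,0,0,0,0.105,0.65],[-15.9,15.0,0,0,0,0.105,0.65]]
  ]
}}

```text
time_s: 7.35
eef_pos: [0.4684, -0.0831, 0.1917]
eef_rot: [-0.0, 0.999, -0.052, 0.0]
wrist_force: [0.6, 0.7, 0.3]
opening: 0.652
```

```bash
python3 - <<'E'
from h import *
c=np.load("w3.npy",allow_pickle=True).item()
for n,p,z in [("jaw",(356,237),.036),("jaw",(357,346),.036),("mov",(438,250),.036),("mov",(438,332),.036),("stop",(360,254),.074),("stop",(435,254),.074),("stop",(362,333),.074),("pivot",(620,372),.05),]:
    print(n,ray("wrist",(p[0]/1.42-.15,p[1]/1.42-.15),z,c).round(4))
o=get_obs();print(o["eef_pos"],o["eef_rot"],o["opening"],o["wrist_force"]);im=camera("wrist");im2=camera("top")
cv2.imwrite("pics/w4.png",np.hstack([im,cv2.resize(im2[150:300,200:440],None,fx=2.8,fy=2.8)])[:,:800,::-1] if 0 else im[:,:,::-1])
E
```

```text
jaw [0.6535 0.0939 0.036 ]
jaw [0.5759 0.0953 0.036 ]
mov [0.645  0.0401 0.036 ]
mov [0.5867 0.0384 0.036 ]
stop [0.6508 0.0883 0.074 ]
stop [0.6508 0.0454 0.074 ]
stop [0.6019 0.0883 0.074 ]
pivot [ 0.5632 -0.0857  0.05  ]
[ 0.46836453 -0.08309002  0.1917178 ] [-1.53825346e-04  9.98635217e-01 -5.22268242e-02  1.94689837e-04] 0.6518884647658493 [0.59316305 0.69765708 0.34747287]
```

View pics/w4.png

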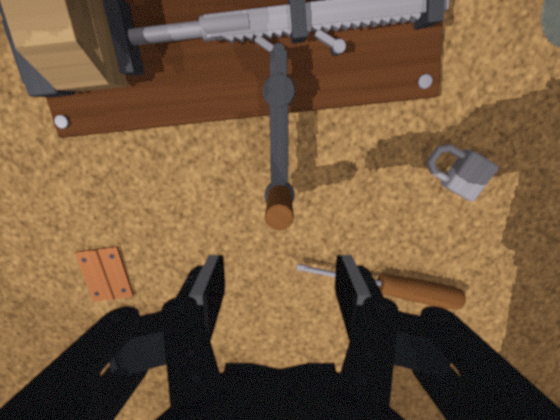

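```bash
python3 - <<'E'
from h import *
c=get_calibration("wrist");o=get_obs();print(o["eef_pos"])
for p,z in [((279,214),.102),((280,193),.044),((278,90),.05)]:
    w=ray("wrist",p,z,c);print(w,totool(w-o["eef_pos"],o)*100)
E
```

```text
[ 0.4688666  -0.08248033  0.19175557]
[ 0.47144741 -0.08249358  0.102     ] [ 0.25463507 -0.02274012  8.97562705]
[ 0.47114853 -0.08322947  0.044     ] [ 0.23099868  0.05504685 14.7756011 ]
[ 0.55857465 -0.09052803  0.05      ] [ 9.00254424 -0.11407504 14.17782123]
```

Emit:
{"api": "apply_moves", "payload": {
  "moves": [
    [[0.2,0,4,0,0,0,0.6],[0.2,0,8,0,0,0,0.6],[0.2,0,11.2,0,0,0,0.6],[0.2,0,11.2,0,0,0,0.45],[0.2,0,11.2,0,0,0,0.32],[0.2,0,11.2,0,0,0,0.32],[0.2,0,11.2,0,0,0,0.32],[0.2,0,11.2,0,0,0,0.32]]
  ]
}}

```text
time_s: 8.25
eef_pos: [0.4713, -0.0836, 0.0814]
eef_rot: [0.001, 0.999, -0.052, 0.001]
wrist_force: [-0.3, -0.4, -0.7]
opening: 0.32
```

Emit:
{"api": "apply_moves", "payload": {
  "moves": [
    [[0.01,-0.45,0,0,0,0.05,0.32],[0.045,-0.9,0,0,0,0.1,0.32],[0.1,-1.35,0,0,0,0.15,0.32],[0.1,-1.35,0,0,0,0.15,0.32],[0.1,-1.35,0,0,0,0.15,0.32]]
  ]
}}

```text
time_s: 8.75
eef_pos: [0.4729, -0.07, 0.0804]
eef_rot: [0.0, 0.992, -0.126, 0.001]
wrist_force: [0.5, 0.3, -0.7]
opening: 0.32
```

Emit:
{"api": "apply_moves", "payload": {
  "moves": [
    [[0,-0.1,0,0,0,0.011,0.32],[0,-0.2,0,0,0,0.022,0.32],[0,-0.2,0,0,0,0.022,0.32]]
  ]
}}

```text
time_s: 9.05
eef_pos: [0.4732, -0.0681, 0.08]
eef_rot: [0.0, 0.991, -0.137, 0.0]
wrist_force: [-0.2, -1.3, 0.6]
opening: 0.32
```

Emit:
{"api": "apply_moves", "payload": {
  "moves": [
    [[0,-0.1,0,0,0,0.011,0.32],[0,-0.2,0,0,0,0.022,0.32],[0,-0.2,0,0,0,0.022,0.32]]
  ]
}}

```text
time_s: 9.35
eef_pos: [0.4737, -0.0661, 0.0799]
eef_rot: [0.0, 0.989, -0.148, 0.0]
wrist_force: [0.3, -1.9, 1.5]
opening: 0.32
```

Emit:
{"api": "apply_moves", "payload": {
  "moves": [
    [[0,-0.1,0,0,0,0.011,0.32],[0,-0.2,0,0,0,0.022,0.32],[0,-0.2,0,0,0,0.022,0.32]]
  ]
}}

```text
time_s: 9.65
eef_pos: [0.474, -0.066, 0.0799]
eef_rot: [0.002, 0.987, -0.159, 0.0]
wrist_force: [-2.4, -12.1, -0.3]
opening: 0.32
```

Emit:
{"api": "apply_moves", "payload": {
  "moves": [
    [[0,-0.1,0,0,0,0.011,0.32],[0,-0.2,0,0,0,0.022,0.32],[0,-0.2,0,0,0,0.022,0.32]]
  ]
}}

```text
time_s: 9.95
eef_pos: [0.4744, -0.0659, 0.0799]
eef_rot: [0.003, 0.986, -0.17, -0.0]
wrist_force: [-6.2, -21.0, -1.4]
opening: 0.319
```

Emit:
{"api": "apply_moves", "payload": {
  "moves": [
    [[0,0.3,0,0,0,-0.05,0.32],[0,0.45,0,0,0,-0.1,0.32],[0,0.45,0,0,0,-0.1,0.32],[0,0.45,0,0,0,-0.1,0.32]]
  ]
}}

```text
time_s: 10.35
eef_pos: [0.4731, -0.0661, 0.0797]
eef_rot: [-0.0, 0.993, -0.121, -0.0]
wrist_force: [-0.8, -1.0, -0.4]
opening: 0.32
```

```bash
cat > f.py <<'E'
from h import *
F=[]
for i in range(6):
    camera("top"); F.append(get_obs()["wrist_force"])
o=get_obs();q=o["eef_rot"];print("t",o["time_s"],"F",np.mean(F,0).round(2),"sd",np.std(F,0).round(2),"pos",np.round(o["eef_pos"],4),"ang",np.degrees(2*np.arctan2(q[2],q[1])).round(2))
E
python3 f.py
```

```text
t 10.65 F [ 0.4  -0.35 -0.  ] sd [0.63 0.47 0.48] pos [ 0.4733 -0.0663  0.0799] ang -13.83
```

Emit:
{"api": "apply_moves", "payload": {
  "moves": [
    [[0.024,0.69,0,0,0,-0.07,0.32],[0.097,1.38,0,0,0,-0.14,0.32],[0.217,2.06,0,0,0,-0.21,0.32],[0.386,2.74,0,0,0,-0.28,0.32],[0.6,3.39,0,0,0,-0.35,0.32],[0.867,4.04,0,0,0,-0.42,0.32],[1.163,4.65,0,0,0,-0.489,0.32],[1.163,4.65,0,0,0,-0.489,0.32]]
  ]
}}

```text
time_s: 11.45
eef_pos: [0.4733, -0.1146, 0.0797]
eef_rot: [-0.0, 0.992, 0.124, -0.0]
wrist_force: [-0.0, 0.1, -0.3]
opening: 0.321
```

```bash
python3 f.py; python3 - <<'E'
from h import *
im=camera("top");cv2.imwrite("pics/t2.png",cv2.resize(im[150:275,210:410,::-1],None,fx=4,fy=4,interpolation=cv2.INTER_CUBIC))
E
```

```text
t 11.75 F [0.12 0.07 0.13] sd [0.39 0.36 0.37] pos [ 0.4736 -0.1142  0.0799] ang 14.17
```

View pics/t2.png

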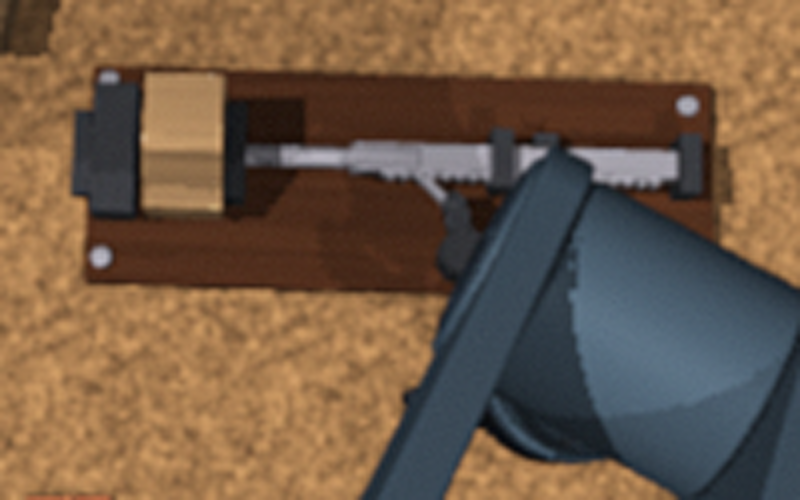

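The first stroke worked: the jaw plate at (235,150) has come up to the stop at (183,145). The force only shows while moving, so I'll read it during the slow last part of each stroke.

Emit:
{"api": "apply_moves", "payload": {
  "moves": [
    [[0.024,-0.69,0,0,0,0.07,0.32],[0.097,-1.38,0,0,0,0.14,0.32],[0.217,-2.06,0,0,0,0.21,0.32],[0.386,-2.74,0,0,0,0.28,0.32],[0.6,-3.39,0,0,0,0.35,0.32],[0.867,-4.04,0,0,0,0.42,0.32],[1.163,-4.7,0,0,0,0.489,0.32],[1.163,-4.7,0,0,0,0.489,0.32]]
  ]
}}

```text
time_s: 12.6
eef_pos: [0.4736, -0.066, 0.0801]
eef_rot: [0.001, 0.993, -0.121, 0.0]
wrist_force: [0.2, -2.0, 1.2]
opening: 0.323
```

Emit:
{"api": "apply_moves", "payload": {
  "moves": [
    [[0.024,0.69,0,0,0,-0.07,0.32],[0.097,1.38,0,0,0,-0.14,0.32],[0.217,2.06,0,0,0,-0.21,0.32],[0.386,2.74,0,0,0,-0.28,0.32],[0.6,3.39,0,0,0,-0.35,0.32],[0.7,3.7,0,0,0,-0.385,0.32],[0.867,4.04,0,0,0,-0.42,0.32]]
  ]
}}

```text
time_s: 13.3
eef_pos: [0.4711, -0.1065, 0.0795]
eef_rot: [-0.001, 0.996, 0.09, -0.001]
wrist_force: [-2.2, 3.5, 2.0]
opening: 0.32
```

Emit:
{"api": "apply_moves", "payload": {
  "moves": [
    [[0,0.23,0,0,0,-0.023,0.32]]
  ]
}}

```text
time_s: 13.4
eef_pos: [0.4716, -0.1089, 0.0795]
eef_rot: [-0.001, 0.995, 0.102, -0.001]
wrist_force: [-2.6, 3.1, 1.8]
opening: 0.318
```

Emit:
{"api": "apply_moves", "payload": {
  "moves": [
    [[0,0.23,0,0,0,-0.023,0.32]]
  ]
}}

```text
time_s: 13.5
eef_pos: [0.4722, -0.1113, 0.0795]
eef_rot: [-0.001, 0.994, 0.113, -0.001]
wrist_force: [-2.6, 3.3, 1.4]
opening: 0.324
```

Emit:
{"api": "apply_moves", "payload": {
  "moves": [
    [[0,0.23,0,0,0,-0.023,0.32]]
  ]
}}

```text
time_s: 13.6
eef_pos: [0.4728, -0.1137, 0.0795]
eef_rot: [-0.0, 0.992, 0.124, -0.001]
wrist_force: [-2.4, 2.3, -0.8]
opening: 0.316
```

```bash
python3 f.py
```

```text
t 13.9 F [-1.78  1.95 -0.74] sd [0.36 0.36 0.53] pos [ 0.4735 -0.114   0.0798] ang 14.18
```

Emit:
{"api": "apply_moves", "payload": {
  "moves": [
    [[0.024,-0.69,0,0,0,0.07,0.32],[0.097,-1.38,0,0,0,0.14,0.32],[0.217,-2.06,0,0,0,0.21,0.32],[0.386,-2.74,0,0,0,0.28,0.32],[0.6,-3.39,0,0,0,0.35,0.32],[0.867,-4.04,0,0,0,0.42,0.32],[1.163,-4.7,0,0,0,0.489,0.32],[1.163,-4.7,0,0,0,0.489,0.32]]
  ]
}}

```text
time_s: 14.7
eef_pos: [0.4743, -0.0662, 0.0805]
eef_rot: [0.001, 0.993, -0.121, 0.001]
wrist_force: [0.5, -0.6, 0.7]
opening: 0.321
```

Emit:
{"api": "apply_moves", "payload": {
  "moves": [
    [[0.024,0.69,0,0,0,-0.07,0.32],[0.097,1.38,0,0,0,-0.14,0.32],[0.217,2.06,0,0,0,-0.21,0.32],[0.386,2.74,0,0,0,-0.28,0.32],[0.6,3.39,0,0,0,-0.35,0.32],[0.7,3.7,0,0,0,-0.385,0.32],[0.867,4.04,0,0,0,-0.42,0.32]]
  ]
}}

```text
time_s: 15.4
eef_pos: [0.4718, -0.1068, 0.08]
eef_rot: [-0.0, 0.996, 0.09, -0.0]
wrist_force: [-2.1, 3.3, 1.8]
opening: 0.318
```

Emit:
{"api": "apply_moves", "payload": {
  "moves": [
    [[0,0.23,0,0,0,-0.023,0.32]]
  ]
}}

```text
time_s: 15.5
eef_pos: [0.4723, -0.1092, 0.08]
eef_rot: [-0.0, 0.995, 0.102, -0.0]
wrist_force: [-2.7, 3.4, 1.8]
opening: 0.323
```

Emit:
{"api": "apply_moves", "payload": {
  "moves": [
    [[0,0.23,0,0,0,-0.023,0.32]]
  ]
}}

```text
time_s: 15.6
eef_pos: [0.4728, -0.1114, 0.0799]
eef_rot: [-0.0, 0.994, 0.113, -0.0]
wrist_force: [-2.4, 4.2, 1.9]
opening: 0.319
```

Emit:
{"api": "apply_moves", "payload": {
  "moves": [
    [[0,0.25,0,0,0,-0.023,0.32]]
  ]
}}

```text
time_s: 15.7
eef_pos: [0.4733, -0.1139, 0.0799]
eef_rot: [-0.0, 0.992, 0.124, 0.0]
wrist_force: [-1.4, 2.0, 1.9]
opening: 0.321
```

```bash
python3 f.py
```

```text
t 16.0 F [-1.26  1.29  0.16] sd [0.34 0.86 0.61] pos [ 0.4736 -0.1141  0.08  ] ang 14.18
```

Stroke 3 was still free (about 3 N). Stroke 4 next.

Emit:
{"api": "apply_moves", "payload": {
  "moves": [
    [[0.024,-0.69,0,0,0,0.07,0.32],[0.097,-1.38,0,0,0,0.14,0.32],[0.217,-2.06,0,0,0,0.21,0.32],[0.386,-2.74,0,0,0,0.28,0.32],[0.6,-3.39,0,0,0,0.35,0.32],[0.867,-4.04,0,0,0,0.42,0.32],[1.163,-4.7,0,0,0,0.489,0.32],[1.163,-4.7,0,0,0,0.489,0.32]]
  ]
}}

```text
time_s: 16.8
eef_pos: [0.4739, -0.0661, 0.0803]
eef_rot: [0.001, 0.993, -0.121, 0.001]
wrist_force: [-0.9, -2.8, 0.3]
opening: 0.32
```

Emit:
{"api": "apply_moves", "payload": {
  "moves": [
    [[0.024,0.69,0,0,0,-0.07,0.32],[0.097,1.38,0,0,0,-0.14,0.32],[0.217,2.06,0,0,0,-0.21,0.32],[0.386,2.74,0,0,0,-0.28,0.32],[0.6,3.39,0,0,0,-0.35,0.32],[0.7,3.7,0,0,0,-0.385,0.32],[0.867,4.04,0,0,0,-0.42,0.32]]
  ]
}}

```text
time_s: 17.5
eef_pos: [0.4714, -0.1063, 0.0797]
eef_rot: [-0.001, 0.996, 0.09, -0.0]
wrist_force: [-1.1, 2.0, 2.8]
opening: 0.321
```

Emit:
{"api": "apply_moves", "payload": {
  "moves": [
    [[0,0.23,0,0,0,-0.023,0.32]]
  ]
}}

```text
time_s: 17.6
eef_pos: [0.4718, -0.1087, 0.0797]
eef_rot: [-0.001, 0.995, 0.101, -0.0]
wrist_force: [-1.9, 2.6, 2.5]
opening: 0.322
```

Emit:
{"api": "apply_moves", "payload": {
  "moves": [
    [[0,0.23,0,0,0,-0.023,0.32]]
  ]
}}

```text
time_s: 17.7
eef_pos: [0.4723, -0.1109, 0.0797]
eef_rot: [-0.0, 0.994, 0.113, -0.0]
wrist_force: [-4.0, 3.8, 2.1]
opening: 0.316
```

Emit:
{"api": "apply_moves", "payload": {
  "moves": [
    [[0,0.25,0,0,0,-0.023,0.32]]
  ]
}}

```text
time_s: 17.8
eef_pos: [0.4728, -0.1134, 0.0797]
eef_rot: [-0.0, 0.992, 0.124, -0.0]
wrist_force: [-3.5, 3.4, 2.5]
opening: 0.318
```

```bash
python3 f.py
```

```text
t 18.1 F [-2.26  2.3  -0.29] sd [1.19 0.29 0.51] pos [ 0.4733 -0.1138  0.0798] ang 14.18
```

Emit:
{"api": "apply_moves", "payload": {
  "moves": [
    [[0.024,-0.69,0,0,0,0.07,0.32],[0.097,-1.38,0,0,0,0.14,0.32],[0.217,-2.06,0,0,0,0.21,0.32],[0.386,-2.74,0,0,0,0.28,0.32],[0.6,-3.39,0,0,0,0.35,0.32],[0.867,-4.04,0,0,0,0.42,0.32],[1.163,-4.7,0,0,0,0.489,0.32],[1.163,-4.7,0,0,0,0.489,0.32]]
  ]
}}

```text
time_s: 18.9
eef_pos: [0.4743, -0.0661, 0.0805]
eef_rot: [0.001, 0.993, -0.121, 0.002]
wrist_force: [-1.0, -3.2, -0.6]
opening: 0.323
```

Emit:
{"api": "apply_moves", "payload": {
  "moves": [
    [[0.024,0.69,0,0,0,-0.07,0.32],[0.097,1.38,0,0,0,-0.14,0.32],[0.217,2.06,0,0,0,-0.21,0.32],[0.386,2.74,0,0,0,-0.28,0.32],[0.6,3.39,0,0,0,-0.35,0.32],[0.7,3.7,0,0,0,-0.385,0.32],[0.867,4.04,0,0,0,-0.42,0.32]]
  ]
}}

```text
time_s: 19.6
eef_pos: [0.4716, -0.1056, 0.08]
eef_rot: [-0.001, 0.996, 0.09, -0.0]
wrist_force: [-3.0, 7.5, 5.1]
opening: 0.323
```

Emit:
{"api": "apply_moves", "payload": {
  "moves": [
    [[0,0.24,0,0,0,-0.023,0.32]]
  ]
}}

```text
time_s: 19.7
eef_pos: [0.4719, -0.108, 0.08]
eef_rot: [-0.001, 0.995, 0.101, -0.0]
wrist_force: [-3.9, 7.4, 6.4]
opening: 0.322
```

Emit:
{"api": "apply_moves", "payload": {
  "moves": [
    [[0,0.24,0,0,0,-0.023,0.32]]
  ]
}}

```text
time_s: 19.8
eef_pos: [0.4723, -0.1102, 0.08]
eef_rot: [-0.001, 0.994, 0.113, -0.0]
wrist_force: [-3.6, 7.4, 6.6]
opening: 0.32
```

Emit:
{"api": "apply_moves", "payload": {
  "moves": [
    [[0,0.26,0,0,0,-0.023,0.32]]
  ]
}}

```text
time_s: 19.9
eef_pos: [0.4728, -0.1126, 0.08]
eef_rot: [-0.001, 0.992, 0.124, -0.0]
wrist_force: [-5.0, 7.2, 6.0]
opening: 0.319
```

```bash
python3 f.py
```

```text
t 20.2 F [-3.83  4.95  4.29] sd [0.59 0.64 0.6 ] pos [ 0.4729 -0.113   0.0799] ang 14.22
```

The bite shows: force along the stroke went from about 3-4 N to about 8 N. I'll finish this same stroke a little further so the tooth catches.

Emit:
{"api": "apply_moves", "payload": {
  "moves": [
    [[0,0.08,0,0,0,-0.008,0.32],[0.01,0.16,0,0,0,-0.016,0.32],[0.01,0.16,0,0,0,-0.016,0.32]]
  ]
}}

```text
time_s: 20.5
eef_pos: [0.4733, -0.1142, 0.0799]
eef_rot: [-0.001, 0.991, 0.132, -0.0]
wrist_force: [-4.5, 7.0, 5.7]
opening: 0.317
```

```bash
python3 f.py
```

```text
t 20.8 F [-3.97  6.38  5.29] sd [0.15 0.13 0.54] pos [ 0.4733 -0.1142  0.0799] ang 15.14
```

It holds 7.2 N at 0.48 rad, so it's tight. I release the handle and withdraw.

Emit:
{"api": "apply_moves", "payload": {
  "moves": [
    [[0,0,0,0,0,0,0.45],[0,0,0,0,0,0,0.6],[0,0,0,0,0,0,0.6],[0,0,0,0,0,0,0.6],[0,0,-4,0,0,0,0.6],[0,0,-8,0,0,0,0.6],[0,0,-12,0,0,0,0.6],[0,0,-12,0,0,0,0.6]]
  ]
}}

```text
time_s: 21.6
eef_pos: [0.4774, -0.1176, 0.2063]
eef_rot: [0.004, 0.991, 0.132, 0.005]
wrist_force: [0.7, -1.1, -0.2]
opening: 0.601
```

Emit:
{"api": "apply_moves", "payload": {
  "moves": [
    [[-2,5,0,0,0,0,0.6],[-4,10,0,0,0,0,0.6],[-6,15,0,0,0,0,0.6],[-8,20,0,0,0,0,0.6],[-8,20,0,0,0,0,0.6],[-8,20,0,0,0,0,0.6],[-8,20,0,0,0,0,0.6]]
  ]
}}

```text
time_s: 22.3
eef_pos: [0.4484, -0.3287, 0.1992]
eef_rot: [-0.001, 0.991, 0.131, -0.0]
wrist_force: [0.3, 1.2, 0.1]
opening: 0.596
```

```bash
python3 f.py; python3 - <<'E'
from h import *
im=camera("top");cv2.imwrite("pics/t3.png",cv2.resize(im[150:275,210:410,::-1],None,fx=4,fy=4,interpolation=cv2.INTER_CUBIC))
E
```

```text
t 22.6 F [-0.48  0.24 -0.19] sd [0.35 0.48 0.48] pos [ 0.4491 -0.3282  0.2   ] ang 15.21
```

View pics/t3.png

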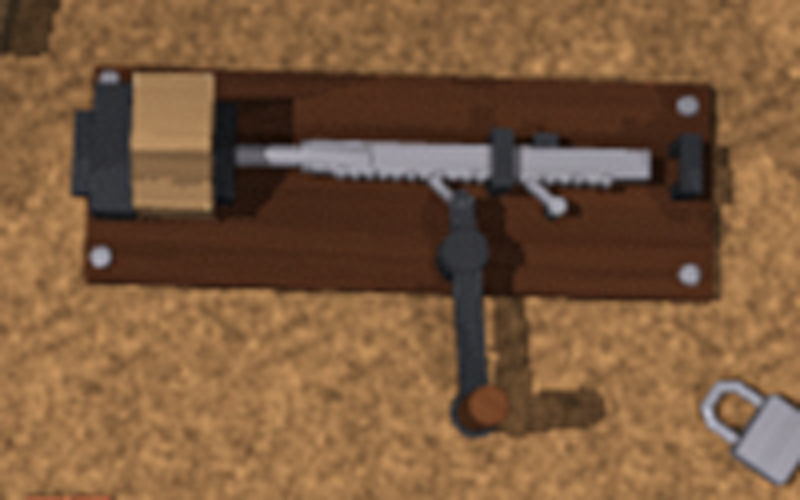

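```bash
python3 -c "
from bench import *
print(hand_in())"
```

```text
the job is handed in; nothing more can be done
None
```

The door stop is clamped in the ratchet clamp and the job is handed in, at about 23 s of robot time. No verdict was reported.

- **Placing:** I took the stop nearest the base, stood it square between the jaws about 5 mm from the fixed jaw, and let it go. A wrist picture confirmed it before I pumped.
- **Pumping:** I made five full strokes. The handle force along the stroke was 3 to 4 N while the jaw ran free. It rose to about 8 N moving, 7.2 N held, on the fifth stroke, so I stopped there. Another stroke would probably have gone past the 11 N crush limit.
- **Last checks:**
  - The final top picture shows the stop flush against the fixed jaw with the moving jaw on it.
  - The ram had moved on about 29 mm since the first stroke, which fits four more teeth less the settling.
  - The gripper was clear, with no wrist force beyond noise. I did not check every bystander for movement.

**What disagreed:**
- My free-running force readings were 1 to 2 N above the stated 2 N.
- On the first stroke I only read a held force, which showed nothing.
- The lever eased back a little when I let it go.
- The jaw's bite on the wood could not be measured. I estimate about 17 N from the handle force.

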